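# Hold a welded bracket in the slot deburrer

### The arm

A 6-joint arm with a two-finger parallel gripper is mounted at the origin on the work surface. World frame = base frame: x ahead of the robot, y to its left, z up, the work surface at z = 0. Lengths are in m, angles in rad, forces in N, time in s.
With the tool pointing down it reaches from about 0.3 to 0.775 m from the base axis. Payload 14.6 kg.
Tool frame: the origin (TCP) lies between the finger pads; the fingertips stand 25 mm ahead of it and the grasp point (between the pads) lies 6 mm ahead of it; z points along the fingers, y is the direction in which the jaws open and shut (so a half turn about z gives the same grasp; the last joint's range is limited). The gripper opens to 85 mm and grips with 20 to 120 N. Pads are 22 mm wide; open, the fingers measure 114 mm over their backs; the gripper's body (76 mm by 85 mm) begins 54 mm behind the grasp point. The pads swing forward as they close: fully open they stand 13 mm farther back than shut.
Start: joints at [-1.207, 0.3, 1.521, -0, 1.321, -0.067], TCP at [0.23, -0.5, 0.256] pointing down, gripper open.
Joint ranges: [-3.03, 3.03], [-0.79, 2.21], [0.23, 2.52], [-1.04, 4.18], [0, 3.07], [-2.55, 2.55]. Speed limits (rad/s): [2.22, 2.22, 2.57, 3.14, 3.14, 3.14].

### API

Orientations are given as a rotation vector (axis times angle).
In Python, from cell import manip gives the robot as it stands. The module is installed in compiled form; this text tells all that it offers. Calls block until the motion is done:
- manip.move_ptp(position, orientation): joint-space move of the TCP to a pose.
- manip.move_l(position, v=0.15, frame=None): straight line of the TCP; frame=None keeps the orientation; v is the mean speed in m/s.
- manip.set_joints(angles): joint-space move.
- manip.command_gripper(opening, f_grip=None): opening from 0.0 (shut) to 1.0 (fully open); f_grip is the grip in N (None keeps the last); returns when the fingers have stopped.
- manip.sleep(seconds).
- manip.solve_ik(position, orientation): joint angles nearest the present ones, or None.
- manip.read_state(): the state.
- manip.get_image(name): name is "scene" or "top"; returns a dict with "image" (384x512x3 uint8, red, green, blue), "K" (3x3 intrinsics, pixels), "world_from_camera" (4x4, takes a point from camera to world coordinates). Camera axes: x right, y down, z forward; pixel columns grow to the right and rows downward; lengths in m; the calibration is good to about 2 mm. A picture is of the moment at which its call begins. There is no depth.
A pose or a line that the arm cannot do raises manip.MotionError and nothing moves.
- manip.sign_off(): hands the job in, once; it reports no verdict.
Trained networks look in the newest picture that a camera, given by its name, has taken for a name from the list of things; names that differ only in an ending like _2 or _b are one class to them, and where a whole thing is asked for, a point or a joint stands for the part that bears it (a point fixed in the world has none). Each returns a list of dicts, best first, with "p" (0 to 1); they miss things now and then, are a little off and sometimes report something else, mostly with a low value. They report only what shows in the picture. A call takes as long as a camera call. They do not tell look-alikes from the thing itself.
- manip.boxes_of(query, camera): "point" ([column, row] in pixels, amid what is visible of it).
- manip.outline_of(query, camera): "pixels" (384x512 bool, what is visible of it) and "point" ([column, row] in pixels, amid what is visible of it).
- manip.place_of(query, camera): "point" ([column, row] in pixels: a listed point, or the origin of a listed thing).
The state is a dict: "clock": time; "joint_pos": joint angles; "qd": joint speeds; "tau": joint torques, N m; "ee_pos": TCP position; "tool_rot": TCP orientation; "force": force on the tool from outside, world axes, zero at the start; "torque": the same for the moment, N m; "width": opening from 0.0 (shut) to 1.0 (fully open).
Only numpy, scipy, OpenCV 4.12 (cv2) and the standard library are available. Lean on these libraries where they do the work, as an engineer would, in place of code of your own. Each camera call takes 0.05 s, during which the arm holds its last target.

### The job

First slide the red shutter on top of the orange deburring machine fully open, then take the bare steel bracket out of the wooden rack by its square tube and pass its flat tongue down through the slot. Push it down until the sprung rest inside has gone more than halfway down, and finish still gripping the bracket by its tube and holding it pressed down there; do not let go. Leave the blue bracket, the angle grinder and the brush where they are.

Things in the scene. Friction and masses are not known exactly. Their poses are not given: they have to be found in the camera images.
- deburrer: orange box-shaped bench machine, fixed to the table, 160 (its x) x 200 (its y) x 130 mm high, grey top plate; origin at the centre of its underside, z up; it may stand left or right and be turned up to 0.3 rad. A black-and-grey motor and spout stick out 60 mm on its +x side, below the top. The slot and the sliding shutter are in its top face
- slot (a point): centre of the slot, level with the machine's top face, 130 mm above the table; axes as the machine's. The slot is 10 mm (x) by 42 mm (y), 2 mm more than the tongue each way; its mouth is a lead-in 22 x 54 mm wide at the top face, whose sloping sides narrow to the slot 8 mm below; the straight slot runs from 8 to 20 mm below the top face, free space below that. The sprung rest lies 63 mm below the top face
- shutter_knob (a point): grip point on the black upright bar of the shutter: bar 14 mm (machine x) x 26 mm (y) x 34 mm tall, standing on the red plate (46 x 80 x 4 mm, its top 5 mm above the machine's top face). The point is on the bar's centre line, 25 mm above the machine's top face, 13 mm below the bar's top. It moves with the shutter; axes as the machine's
- shutter (a joint): travel of the shutter along the machine's +y, m: 0 = shut over the slot, 0.065 = fully open at its stop, slot and lead-in clear; it starts shut or up to 0.02 open, slides with about 1.5 N of friction and stays where it is left
- rest (a joint): travel of the yellow sprung rest inside the machine under the slot, straight down, m: 0 = up, 0.012 = fully down at its stop. It takes about 6 N to start it and 12 N to hold it fully down, more than the bracket's weight
- bracket: bare steel bracket, about 0.3 kg, standing upright in one of the rack's two pockets: a flat tongue 8 mm (x) x 40 mm (y) x 95 mm tall, and welded on top of it a square tube 25 x 25 mm, 60 mm tall (155 mm overall); origin at the centre of the tongue's lower end, z up along the bracket
- bracket_grip (a point): centre of the bracket's square tube, 125 mm above its lower end (30 mm below its top); axes as the bracket's
- rack: wooden block, fixed to the table, 70 (x) x 190 (y) x 60 mm high; origin at the centre of its underside, z up. Two pockets at y = -50 and +50 mm, each 11 (x) x 43 mm (y) and 40 mm deep (floor 20 mm above the table), hold the steel bracket and a blue one
- painted_bracket: blue painted bracket of the same shape and size, finished, in the other pocket of the rack; origin at its lower end. Leave it
- grinder: angle grinder, blue body, lying on the table at the far left or right, about 320 mm long, 62 mm high; origin under its middle, x along its length towards the head. Leave it
- brush: hand brush lying on the table at the other side, 200 mm long, wooden handle; origin on its underside, x along it. Leave it
Mind the look-alikes: they are no part of the job. Of the things that look like the rack, take the one that is farthest to the robot's right at the start.

How it is judged:
On the way, in this order (a step that is already met when the one before it is completed fails the run):
1. the shutter is slid fully open (value of joint shutter above 0.058 m), for 0.2 s.
2. the steel bracket is lifted out of the rack in the gripper (z of bracket in the frame of rack above 0.065 m and contact force between the fingers and bracket above 2 N), for 0.2 s.
3. the tongue has entered the slot (z of bracket in the frame of slot below -0.025 m and angle between the z axis of bracket and the z axis of slot, either way round below 0.1 rad and angle between the y axis of bracket and the y axis of slot, either way round below 0.2 rad and x of bracket in the frame of slot between -0.006 and 0.006 m and y of bracket in the frame of slot between -0.006 and 0.006 m), for 0.1 s.
At the end, for the whole second after the job is handed in: Shutter over 55 mm open; tongue upright in the slot, lower end over 67 mm below the top face and within 6 mm of its centre; rest pushed down over 6 mm with over 5 N; bracket still, gripped within 40 mm of its tube's centre; bystanders within 30 mm of their starts (z of bracket in the frame of slot below -0.067 m and angle between the z axis of bracket and the z axis of slot, either way round below 0.1 rad and angle between the y axis of bracket and the y axis of slot, either way round below 0.2 rad and x of bracket in the frame of slot between -0.006 and 0.006 m and y of bracket in the frame of slot between -0.006 and 0.006 m and value of joint rest above 0.006 m and value of joint shutter above 0.055 m and contact force between the fingers and bracket above 2 N and contact force between bracket and rest above 5 N and distance between the grasp point and bracket_grip below 0.04 m and linear speed of bracket below 0.02 m/s and distance of each of painted_bracket, grinder, brush from where it was at the start of the episode below 0.03 m); the arm keeps its last pose, push and grip.
It fails at once if the painted bracket is moved more than 30 mm (distance of painted_bracket from where it was at the start of the episode above 0.03 m).
It fails at once if the angle grinder is moved more than 30 mm (distance of grinder from where it was at the start of the episode above 0.03 m).
It fails at once if the brush is moved more than 30 mm (distance of brush from where it was at the start of the episode above 0.03 m).
It fails at once if the blue bracket is tipped (angle between painted_bracket's own z axis and vertical above 0.3 rad).
It also fails if it takes over 58 s, if anything falls off the work surface, if the arm or the gripper's body presses on something with over 40 N, if the wrist force passes 120 N, or if a joint passes its speed limit or range.

## Working session

There is one attempt and no reset: what is moved stays moved. The work goes in short steps, each a Python script; the robot and the scene stay as the last script left them, time stands still between calls to the robot, and variables do not carry over. Pictures are saved under pics/ and viewed, and the job is handed in when it is done.

```bash
mkdir -p pics; cat > h.py <<'E'
import numpy as np, cv2
from cell import manip
def shot(n,fn):
    d=manip.get_image(n); cv2.imwrite('pics/'+fn,d['image'][:,:,::-1]); return d
E
python3 - <<'E'
from h import *
np.set_printoptions(precision=4,suppress=True)
for c in ['scene','top']:
    d=shot(c,c+'0.png'); print(c,d['K'],d['world_from_camera'])
    for q in ['rack','bracket','painted_bracket','bracket_grip','slot','shutter_knob','deburrer','grinder','brush']:
        print(q,[(np.round(r['point']).tolist(),round(r['p'],2)) for r in manip.place_of(q,c)])
s=manip.read_state();print(s)
E
```

```text
scene [[359.8073   0.     259.8162]
 [  0.     359.8073 188.0738]
 [  0.       0.       1.    ]] [[-0.8752  0.3665 -0.3159  0.8668]
 [ 0.4838  0.67   -0.563   0.5997]
 [ 0.0053 -0.6455 -0.7637  0.9464]
 [ 0.      0.      0.      1.    ]]
rack [([294.0, 175.0], 0.95), ([241.0, 158.0], 0.51)]
bracket [([243.0, 183.0], 0.67)]
painted_bracket [([226.0, 162.0], 0.73), ([237.0, 177.0], 0.7)]
bracket_grip [([239.0, 157.0], 0.6)]
slot [([279.0, 241.0], 0.88)]
shutter_knob [([284.0, 243.0], 0.96)]
deburrer [([283.0, 276.0], 0.71)]
grinder [([393.0, 339.0], 0.88)]
brush [([204.0, 129.0], 0.93)]
top [[397.414    0.     257.0028]
 [  0.     397.414  194.6064]
 [  0.       0.       1.    ]] [[ 0.0043 -0.9963  0.0854  0.4272]
 [-0.9998 -0.0057 -0.0167  0.0197]
 [ 0.0172 -0.0853 -0.9962  1.5247]
 [ 0.      0.      0.      1.    ]]
rack [([304.0, 198.0], 0.71), ([285.0, 245.0], 0.68), ([275.0, 148.0], 0.6)]
bracket [([292.0, 201.0], 0.55)]
painted_bracket []
bracket_grip [([299.0, 197.0], 0.6), ([304.0, 200.0], 0.3)]
slot [([209.0, 186.0], 0.55)]
shutter_knob [([194.0, 182.0], 0.72)]
deburrer [([199.0, 191.0], 0.6)]
grinder [([121.0, 225.0], 0.76)]
brush [([379.0, 210.0], 0.96)]
{'clock': 1.0, 'joint_pos': array([-1.2066,  0.2999,  1.521 , -0.    ,  1.3207, -0.0666]), 'qd': array([-0.0009,  0.0017, -0.0005,  0.001 , -0.0002,  0.0018]), 'tau': array([ -0.0008, -54.3361, -36.198 ,  -0.0002,   0.0006,  -0.    ]), 'ee_pos': array([ 0.2297, -0.4997,  0.2563]), 'tool_rot': array([-3.0689, -0.6715,  0.    ]), 'force': array([ 0.6724, -0.2093, -0.7028]), 'torque': array([-0.0104, -0.0111,  0.0444]), 'width': 1.0002577791027134}
```

```bash
python3 - <<'E'
import cv2
a=cv2.imread('pics/scene0.png');b=cv2.imread('pics/top0.png')
cv2.imwrite('pics/s_c.png',cv2.resize(a[90:290,150:410],None,fx=3,fy=3,interpolation=cv2.INTER_CUBIC))
cv2.imwrite('pics/t_c.png',cv2.resize(b[100:300,150:410],None,fx=3,fy=3,interpolation=cv2.INTER_CUBIC))
E
```

```text
(no output)
```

View pics/scene0.png

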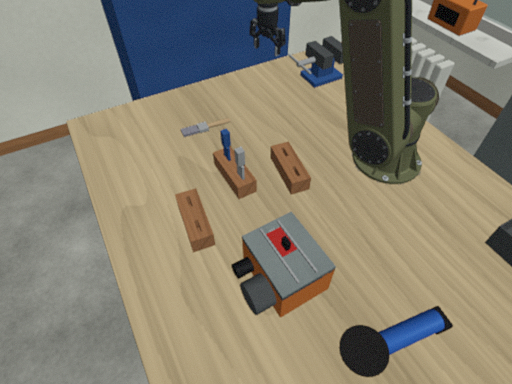

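View pics/top0.png

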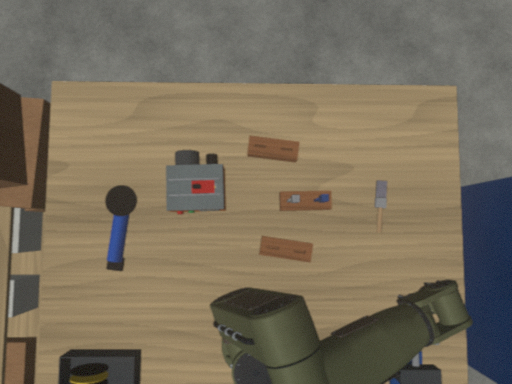

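```bash
sleep 1; ls pics
```

```text
s_c.png
scene0.png
t_c.png
top0.png
```

View crops.

The scene shows three rack-like blocks, at top-view pixels (273,148), (286,248) and (305,200). The one at (305,200) is farthest right (largest column means lowest y), and it's the only one holding brackets. I'll confirm that in the enlarged crops.

View pics/t_c.png

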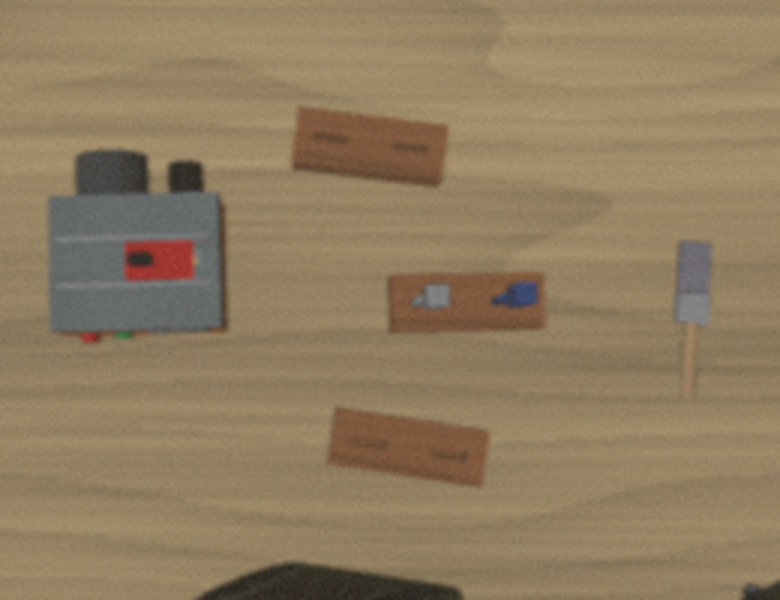

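View pics/s_c.png

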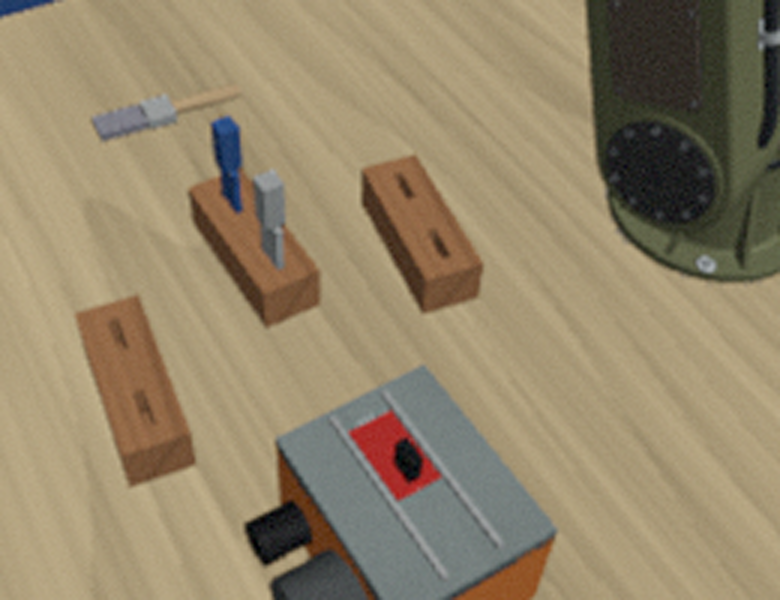

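Crops confirm it. The steel (grey) bracket stands in the rack's left (+y) pocket at top (295,198), blue at (324,198). The other two blocks are empty. The machine's motor points away (+x), and the shutter knob is near top (197,186). Next I'll fit the poses from edges in both views.

```bash
cat >> h.py <<'E'
from scipy.optimize import least_squares
from scipy.ndimage import map_coordinates, gaussian_filter
def proj(d,P):
    T=np.linalg.inv(d['world_from_camera']); q=(T[:3,:3]@np.atleast_2d(P).T).T+T[:3,3]; u=(d['K']@q.T).T; return u[:,:2]/u[:,2:]
def w(p,P):
    x,y,t=p; c,s=np.cos(t),np.sin(t); P=np.atleast_2d(P); return np.c_[x+c*P[:,0]-s*P[:,1],y+s*P[:,0]+c*P[:,1],P[:,2]]
def edgefit(views,p0,segs,R=6,iters=15,trim=1.5):
    """views: list of image dicts; segs: list per view of 3d segs (a,b) in object frame; planar pose fit"""
    p=np.array(p0,float); 
    ims=[cv2.GaussianBlur(v['image'],(0,0),0.8).astype(float) for v in views]
    for it in range(iters):
        r=R if it<5 else 3
        obs=[]
        for v,im,sg in zip(views,ims,segs):
            for a,b in sg:
                for s in np.linspace(.08,.92,25):
                    P=np.array(a)*(1-s)+np.array(b)*s
                    u=proj(v,w(p,P))[0]; t=proj(v,w(p,np.array(b)))[0]-proj(v,w(p,np.array(a)))[0]; t/=np.linalg.norm(t); n=np.array([-t[1],t[0]])
                    k=np.arange(-r,r+.01,.25); q=u+k[:,None]*n
                    g=sum(np.abs(np.gradient(map_coordinates(im[:,:,c],[q[:,1],q[:,0]],order=1,mode='nearest'))) for c in range(3))
                    g=g*np.exp(-.5*(k/r)**2)
                    j=np.argmax(g)
                    if g[j]<3: continue
                    m=slice(max(0,j-4),j+5); kk=(k[m]*g[m]).sum()/g[m].sum()
                    obs.append((v,P,u+kk*n,n))
        f=lambda x:np.array([np.dot(proj(v,w(x,P))[0]-m,n) for v,P,m,n in obs])
        p=least_squares(f,p,loss='soft_l1',f_scale=.5,x_scale=[.01,.01,.05]).x
    e=f(p); return p,np.median(np.abs(e)),len(e)
def bp(d,uv,z):
    r=d['world_from_camera'][:3,:3]@np.linalg.inv(d['K'])@np.array([uv[0],uv[1],1.]); o=d['world_from_camera'][:3,3]; return o+r*(z-o[2])/r[2]
def rect(lx,ly,z,cx=0,cy=0):
    c=[(cx+sx*lx/2,cy+sy*ly/2,z) for sx,sy in((1,1),(-1,1),(-1,-1),(1,-1))]; return [(c[i],c[(i+1)%4]) for i in range(4)]
def tri(views,uvs):
    f=lambda x:np.concatenate([proj(v,x)[0]-u for v,u in zip(views,uvs)]); s=least_squares(f,[.5,0,.1],x_scale=.01); return s.x,s.fun
E
python3 - <<'E'
from h import *
np.set_printoptions(precision=4,suppress=True)
S=manip.get_image('scene');T=manip.get_image('top')
m=rect(.16,.20,.13)
print('guess',bp(T,(195,187.5),.13))
p0=[*bp(T,(195,187.5),.13)[:2],0]
for nm,vs in(('T',[T]),('S',[S]),('B',[S,T])):
    print('mach',nm,edgefit(vs,p0,[m]*len(vs)))
p0=[*bp(T,(305,200.5),.06)[:2],0]
m=rect(.07,.19,.06)
for nm,vs in(('T',[T]),('S',[S]),('B',[S,T])):
    print('rack',nm,edgefit(vs,p0,[m]*len(vs)))
for q in['shutter_knob','slot','bracket_grip']:
    a=manip.place_of(q,'scene');b=manip.place_of(q,'top'); print(q,a,b,tri([S,T],[a[0]['point'],b[0]['point']]))
E
```

```text
guess [0.5706 0.2146 0.13  ]
mach T (array([0.5718, 0.2126, 0.0198]), np.float64(0.7219882598345734), 100)
mach S (array([0.5697, 0.2175, 0.0321]), np.float64(0.1477513992423416), 100)
mach B (array([0.5699, 0.2168, 0.031 ]), np.float64(0.24659625982874114), 200)
rack T (array([ 0.5328, -0.1809,  0.027 ]), np.float64(0.2516590046830488), 100)
rack S (array([ 0.5478, -0.1846, -0.0099]), np.float64(0.23543571096703822), 93)
rack B (array([ 0.5316, -0.1831,  0.0324]), np.float64(0.33056378785009527), 199)
shutter_knob [{'point': [284.3, 239.8], 'p': 0.92}] [{'point': [193.2, 185.8], 'p': 0.52}] (array([0.575 , 0.2116, 0.1775]), array([ 0.9378,  0.1068,  0.7828, -1.0218]))
slot [{'point': [280.5, 238.1], 'p': 0.84}] [{'point': [209.2, 188.7], 'p': 0.93}, {'point': [121.8, 228.1], 'p': 0.16}] (array([0.5634, 0.169 , 0.1187]), array([-1.1532, -0.1318, -0.9154,  1.2224]))
bracket_grip [{'point': [238.4, 155.5], 'p': 0.74}] [{'point': [380.1, 207.3], 'p': 0.48}, {'point': [296.1, 196.8], 'p': 0.44}] (array([ 0.4545, -0.5041, -0.1908]), array([-18.4049,  -2.1955,  -8.8705,  15.5341]))
```

```bash
cat >> h.py <<'E'
def overlay(d,items,box,fn,f=4):
    im=cv2.resize(np.ascontiguousarray(d['image'][:,:,::-1]),None,fx=f,fy=f,interpolation=cv2.INTER_CUBIC)
    for p,segs,col in items:
        for a,b in segs:
            u=(proj(d,w(p,np.array([a,b])))+.5)*f-.5
            cv2.line(im,tuple(int(round(v)) for v in u[0]),tuple(int(round(v)) for v in u[1]),col,1,cv2.LINE_AA)
    c0,r0,c1,r1=[int(v*f) for v in box]; cv2.imwrite('pics/'+fn,im[r0:r1,c0:c1]); 
def vert(lx,ly,z0,z1,cx=0,cy=0):
    return [((cx+sx*lx/2,cy+sy*ly/2,z0),(cx+sx*lx/2,cy+sy*ly/2,z1)) for sx in(1,-1) for sy in(1,-1)]
E
python3 - <<'E'
from h import *
np.set_printoptions(precision=4,suppress=True)
S=manip.get_image('scene');T=manip.get_image('top')
M=[.5699,.2168,.031]; Rk=[.5316,-.1831,.0324]
m=rect(.16,.2,.13)
bs=[((.08,.1,.13),(.08,.1,0)),]
r=rect(.07,.19,.06)
# shutter plate: redness based fit with fixed yaw range
def red(d):
    i=d['image'].astype(int); return (i[:,:,0]>120)&(i[:,:,1]<70)
for n,d in(('S',S),('T',T)):
    k=red(d); ys,xs=np.nonzero(k); print(n,len(xs),xs.mean(),ys.mean())
p0=[*bp(T,(203,186),.135)[:2],.031]
pl=rect(.046,.08,.135)
for nm,vs in(('T',[T]),('S',[S]),('B',[S,T])): print('plate',nm,edgefit(vs,p0,[pl]*len(vs),R=3))
P=edgefit([S],p0,[pl],R=3)[0]
br=lambda y:[*rect(.025,.025,.175,0,y),*vert(.025,.025,.115,.175,0,y),*rect(.025,.025,.115,0,y)]
its=[(M,m+vert(.16,.2,0,.13),(0,255,0)),(P,pl,(255,255,0)),(Rk,r+vert(.07,.19,0,.06)+br(.05)+br(-.05),(0,255,255))]
overlay(S,its,(180,110,350,320),'os.png',3.8*.9 and 3)
overlay(S,its,(200,115,280,205),'os_r.png',6)
overlay(T,its,(150,130,350,230),'ot.png',4)
overlay(S,its,(230,205,340,305),'os_m.png',6)
E
```

```text
S 340 284.0176470588235 236.80882352941177
T 225 202.2577777777778 187.83555555555554
plate T (array([0.5748, 0.1871, 0.0363]), np.float64(0.14215180344737988), 100)
plate S (array([0.5701, 0.1877, 0.0342]), np.float64(0.025134743132490558), 100)
plate B (array([0.5717, 0.1875, 0.0419]), np.float64(0.3010887710250345), 200)
```

```bash
ls pics
```

```text
os.png
os_m.png
os_r.png
ot.png
s_c.png
scene0.png
t_c.png
top0.png
```

View pics/os_m.png

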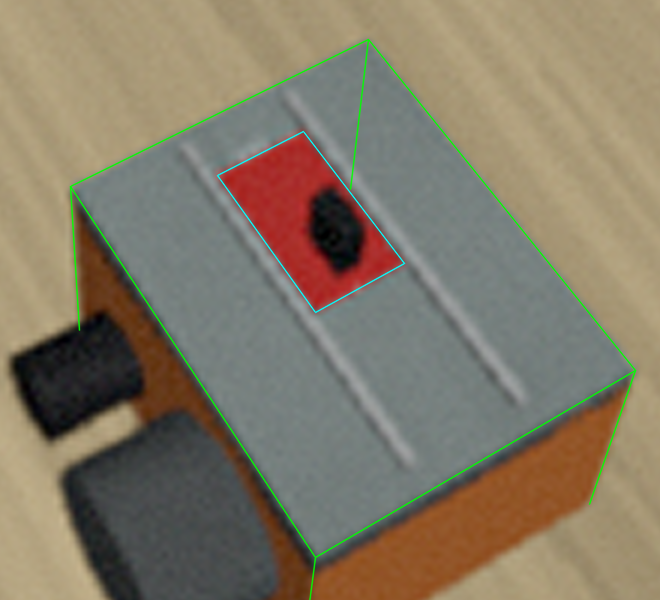

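View pics/os_r.png

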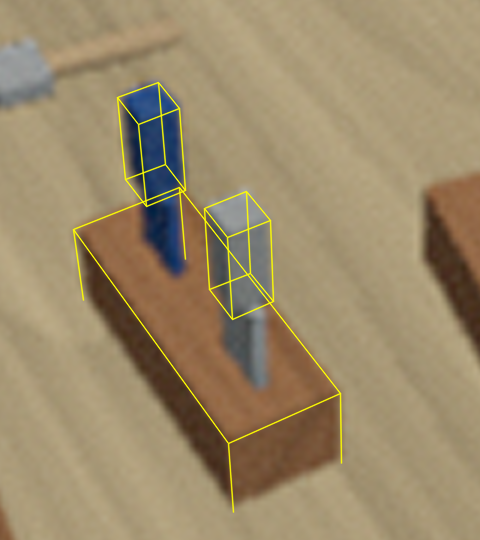

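View pics/ot.png

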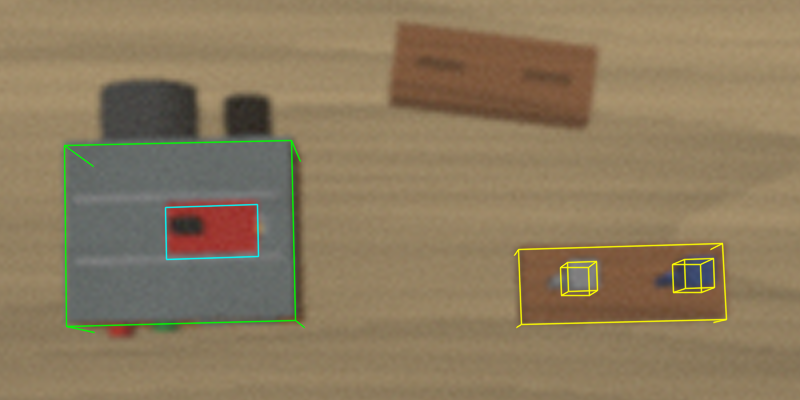

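```bash
cat >> h.py <<'E'
from scipy.spatial.transform import Rotation as Ro
def rv(yaw,flip=False):
    y=np.array([np.cos(yaw),np.sin(yaw),0])*(-1 if flip else 1); z=np.array([0,0,-1.]); return Ro.from_matrix(np.c_[np.cross(y,z),y,z]).as_rotvec()
E
python3 - <<'E'
from h import *
np.set_printoptions(precision=4,suppress=True)
S=manip.get_image('scene');T=manip.get_image('top')
for n,d,b in(('S',S,(268,225,300,255)),('T',T,(188,178,208,196))):
    i=d['image'].astype(float); g=cv2.cvtColor(d['image'],cv2.COLOR_RGB2GRAY).astype(float)
    wgt=np.clip(90-i.max(2),0,None); m=np.zeros_like(wgt); m[b[1]:b[3],b[0]:b[2]]=1; wgt*=m
    ys,xs=np.indices(wgt.shape); c=((wgt*xs).sum()/wgt.sum(),(wgt*ys).sum()/wgt.sum())
    print(n,c,bp(d,c,.155))
for f in(0,1):
  for yaw in(.031,):
    r=rv(yaw,f); 
    for P in([.570,.21,.30],[.570,.21,.168],[.57,.275,.168],[.5316,-.13,.15],[.57,.17,.19]): print(f,P,manip.solve_ik(P,r))
E
```

```text
S (np.float64(285.5140577507599), np.float64(243.09384498480244)) [0.5708 0.2087 0.155 ]
T (np.float64(196.18586387434556), np.float64(185.92539267015707)) [0.5735 0.2071 0.155 ]
0 [0.57, 0.21, 0.3] [ 0.2927  0.4031  1.2818 -0.      1.4567  0.2617]
0 [0.57, 0.21, 0.168] [ 0.2927  0.5072  1.4441 -0.      1.1902  0.2617]
0 [0.57, 0.275, 0.168] [ 0.3917  0.5612  1.3612 -0.      1.2192  0.3607]
0 [0.5316, -0.13, 0.15] [-0.3068  0.4046  1.642  -0.      1.095  -0.3378]
0 [0.57, 0.17, 0.19] [ 0.2283  0.4575  1.4635 -0.      1.2205  0.1973]
1 [0.57, 0.21, 0.3] None
1 [0.57, 0.21, 0.168] None
1 [0.57, 0.275, 0.168] None
1 [0.5316, -0.13, 0.15] None
1 [0.57, 0.17, 0.19] None
```

```bash
python3 - <<'E'
from h import *
np.set_printoptions(precision=4,suppress=True)
r=rv(.032)
manip.move_ptp([.571,.208,.30],r)
manip.move_l([.571,.208,.20],v=.2)
S=shot('scene','s1.png');T=shot('top','t1.png')
for d,b,f in((S,(230,150,350,300),'s1c.png'),(T,(150,130,260,230),'t1c.png')):
    im=d['image'][b[1]:b[3],b[0]:b[2],::-1]; cv2.imwrite('pics/'+f,cv2.resize(im,None,fx=4,fy=4,interpolation=cv2.INTER_CUBIC))
s=manip.read_state();print(s['clock'],s['ee_pos'],s['tool_rot'])
# tip expected
for z in(.175,):print(proj(S,[.571,.208,z]),proj(T,[.571,.208,z]))
E
```

```text
5.125 [0.5716 0.2081 0.2018] [2.1848 2.2556 0.0038]
[[285.7947 238.7082]] [[195.1187 186.0358]]
```

View pics/s1c.png

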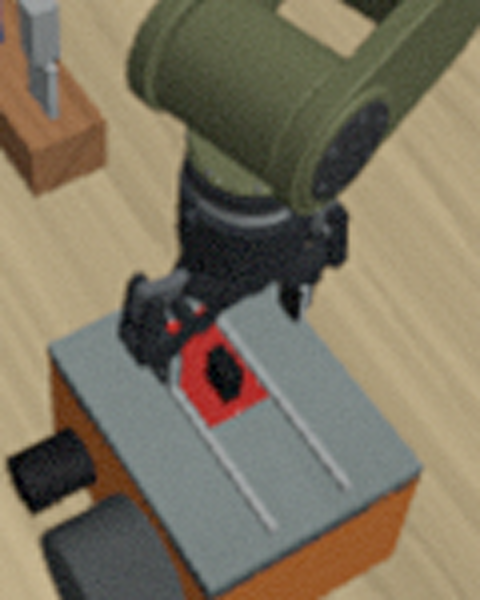

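View pics/t1c.png

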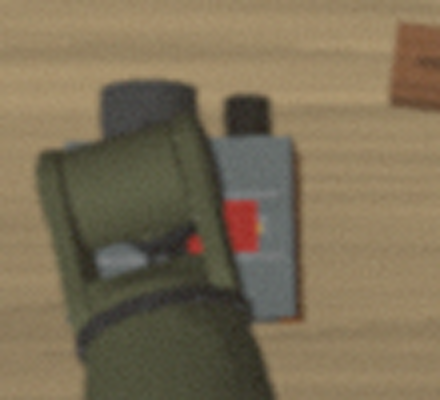

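```bash
python3 - <<'E'
from h import *
np.set_printoptions(precision=3,suppress=True)
yaw=.032
manip.move_l([.571,.208,.168],v=.1)
s=manip.read_state();print(s['ee_pos'],s['force'])
manip.command_gripper(0.0,25)
s=manip.read_state();print(s['clock'],s['ee_pos'],s['force'],s['width'])
d=np.array([-np.sin(yaw),np.cos(yaw),0]); p=np.array([.571,.208,.168])
manip.move_l(p+d*.043,v=.1)
f0=None
for k in np.arange(.046,.07,.003):
    manip.move_l(p+d*k,v=.06)
    s=manip.read_state();print(round(k,3),s['ee_pos'],s['force'])
    f=s['force']@d
    if f0 is None:f0=f
    if f<f0-12: break
s=manip.read_state();print(s['clock'])
E
```

```text
[0.571 0.208 0.168] [-0.706  0.2   -0.872]
6.2417 [0.572 0.208 0.168] [ 7.259  0.42  -0.663] 0.1588765919726196
0.046 [0.57  0.254 0.168] [ 6.07   1.511 -1.072]
0.049 [0.57  0.257 0.168] [ 5.051  1.755 -0.871]
0.052 [0.57  0.26  0.168] [ 5.297  1.338 -0.14 ]
0.055 [0.57  0.263 0.168] [ 4.261 -2.733  0.692]
0.058 [0.57  0.263 0.168] [  1.781 -21.717   2.761]
8.075
```

```bash
python3 - <<'E'
from h import *
np.set_printoptions(precision=4,suppress=True)
yaw=.032
s=manip.read_state(); p=s['ee_pos']; manip.move_l([.570,.2625,.168],v=.06)
manip.command_gripper(1.0)
manip.move_l([.570,.2625,.25],v=.25)
S=shot('scene','s2a.png')
manip.move_ptp([.534,-.131,.28],rv(.03))
S=shot('scene','s2.png');T=shot('top','t2.png')
for n,d in(('S',S),('T',T)): 
    for q in('slot','shutter_knob'):
        print(n,q,[(r['point'],r['p']) for r in manip.place_of(q,'scene' if n=='S' else 'top')])
M=[.5699,.2168,.031]
for vs,n in(([S],'S'),([T],'T')):
    print(n,edgefit(vs,M,[rect(.16,.2,.13)],R=3))
    print('plate',edgefit(vs,[.569,.243,.03],[rect(.046,.08,.135)],R=4))
for d,b,f in((S,(230,205,340,305),'s2m.png'),(T,(150,150,240,220),'t2m.png'),(S,(200,100,300,210),'s2r.png')):
    im=d['image'][b[1]:b[3],b[0]:b[2],::-1]; cv2.imwrite('pics/'+f,cv2.resize(im,None,fx=6 ,fy=6,interpolation=cv2.INTER_CUBIC))
print(manip.read_state()['clock'])
E
```

```text
S slot [([278.6, 236.8], 0.71)]
S shutter_knob [([298.6, 260.4], 0.61)]
T slot [([209.3, 185.7], 0.6)]
T shutter_knob [([178.8, 184.8], 0.74)]
S (array([0.5697, 0.2174, 0.0323]), np.float64(0.06030455892845549), 100)
plate (array([0.5683, 0.2417, 0.0326]), np.float64(0.02809527224467562), 100)
T (array([0.5722, 0.2128, 0.0207]), np.float64(0.7012394056364395), 100)
plate (array([0.5725, 0.2412, 0.0273]), np.float64(0.04393347689957293), 100)
11.3167
```

View pics/s2m.png

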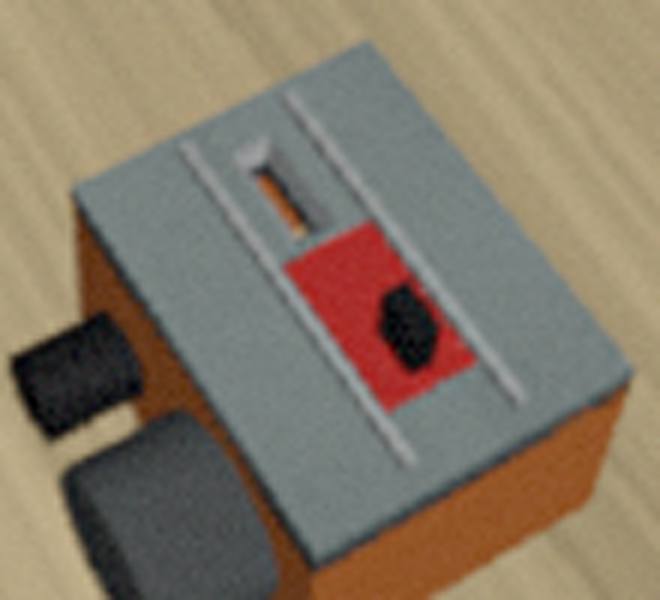

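View pics/t2m.png

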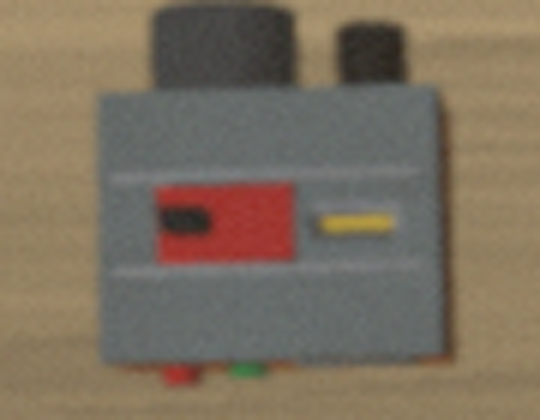

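View pics/s2r.png

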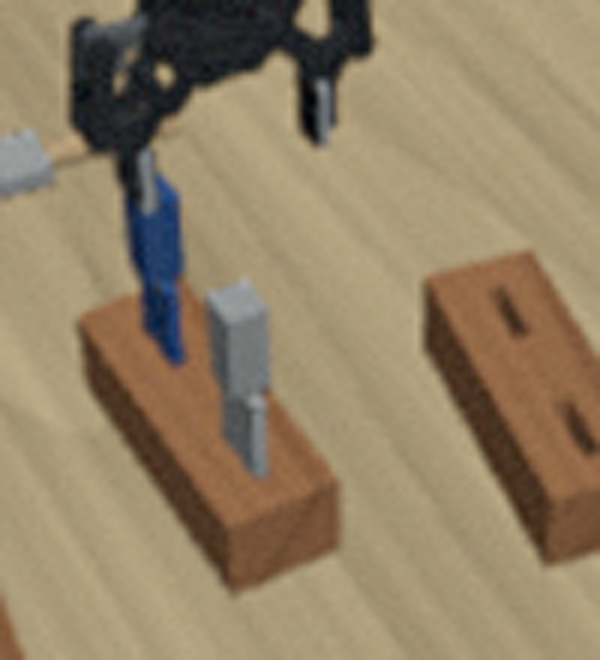

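Machine views: the shutter is open, with its plate centred about 65 mm +y of the slot. The slot mouth is visible at scene ~(278,237) and top ~(209,187), with the yellow rest showing through it. Next I'll measure the steel tube.

```bash
python3 - <<'E'
from h import *
np.set_printoptions(precision=4,suppress=True)
S=manip.get_image('scene');T=manip.get_image('top')
S0=dict(S);S0['image']=cv2.imread('pics/scene0.png')[:,:,::-1].copy();T0=dict(T);T0['image']=cv2.imread('pics/top0.png')[:,:,::-1].copy()
r=rect(.025,.025,.175)
for vs,n in(([S],'S'),([S0],'S0'),([T0],'T0')):
    print(n,edgefit(vs,[.535,-.131,.03],[r],R=3))
v=r+vert(.025,.025,.115,.175)
print('S full',edgefit([S],[.535,-.131,.03],[r[:0]+v],R=3), edgefit([S0],[.535,-.131,.03],[v],R=3))
L=rect(.022,.054,.13)
for vs,n in(([S],'S'),([T],'T')): print('leadin',n,edgefit(vs,[.572,.1765,.031],[L],R=2.5))
B=edgefit([S0],[.535,-.131,.03],[v],R=3)[0]
overlay(S0,[(B,v,(0,255,0))],(220,130,270,190),'b_s.png',10)
overlay(T0,[(B,v,(0,255,0))],(270,180,340,220),'b_t.png',10)
overlay(S,[([.5704,.1767,.032],L,(0,255,0))],(255,215,305,260),'l_s.png',10)
overlay(T,[([.5743,.1762,.027],L,(0,255,0))],(180,165,235,205),'l_t.png',10)
E
cd pics; python3 -c "
import cv2,numpy as np
I=[cv2.imread(f) for f in('b_s.png','b_t.png','l_s.png','l_t.png')]
o=np.zeros((600,800,3),np.uint8)
for k,i in enumerate(I):
    i=cv2.resize(i,(400,int(400*i.shape[0]/i.shape[1])))[:300]; o[(k//2)*300:(k//2)*300+i.shape[0],(k%2)*400:(k%2)*400+400]=i
cv2.imwrite('mos.png',o)"
```

```text
S (array([ 0.529 , -0.1352,  0.0115]), np.float64(0.12105085698027332), 100)
S0 (array([ 0.5291, -0.1355,  0.0166]), np.float64(0.14264338259912884), 100)
T0 (array([ 0.5318, -0.135 ,  0.11  ]), np.float64(0.16109220430781895), 100)
S full (array([ 0.5317, -0.1364,  0.3195]), np.float64(0.6289033053088225), 199) (array([ 0.5318, -0.1365,  0.305 ]), np.float64(0.5857220589829084), 198)
leadin S (array([0.587 , 0.1732, 0.0473]), np.float64(0.10325726504411163), 82)
leadin T (array([0.5701, 0.1744, 0.31  ]), np.float64(0.5492103745485543), 92)
```

```bash
sleep 0.5
```

```text
(no output)
```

View pics/mos.png

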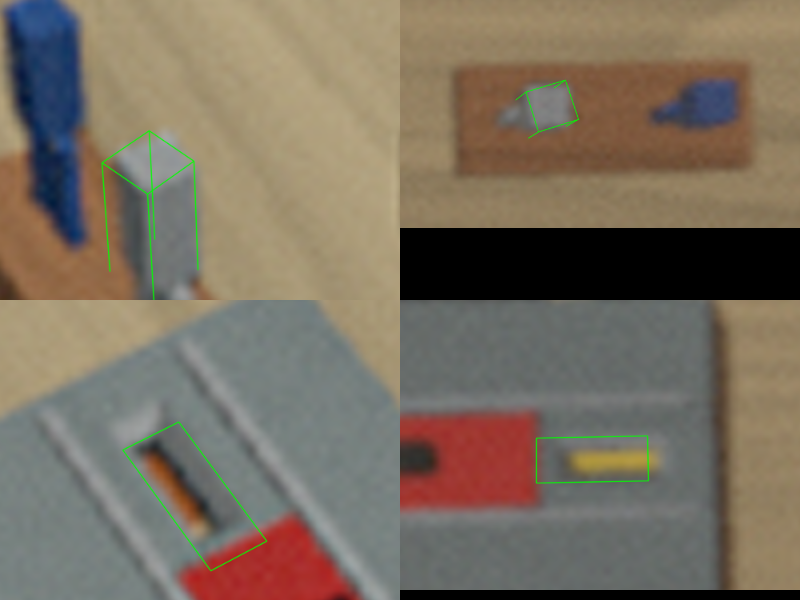

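```bash
python3 - <<'E'
from h import *
np.set_printoptions(precision=4,suppress=True)
manip.move_ptp([.5305,-.134,.25],rv(.031))
manip.move_l([.5305,-.134,.151],v=.15)
s=manip.read_state();print(s['ee_pos'],s['force'])
manip.command_gripper(0.0,40)
s=manip.read_state();print(s['clock'],s['ee_pos'],s['force'],s['torque'],s['width'])
S=shot('scene','s3.png');cv2.imwrite('pics/s3c.png',cv2.resize(S['image'][80:210,180:310,::-1],None,fx=4,fy=4,interpolation=cv2.INTER_CUBIC))
E
```

```text
[ 0.5311 -0.1341  0.1523] [0.6131 0.0604 0.2386]
13.05 [ 0.5307 -0.134   0.1513] [0.2005 0.7015 3.484 ] [ 0.0563 -0.024  -0.0444] 0.2855326859610547
```

View pics/s3c.png

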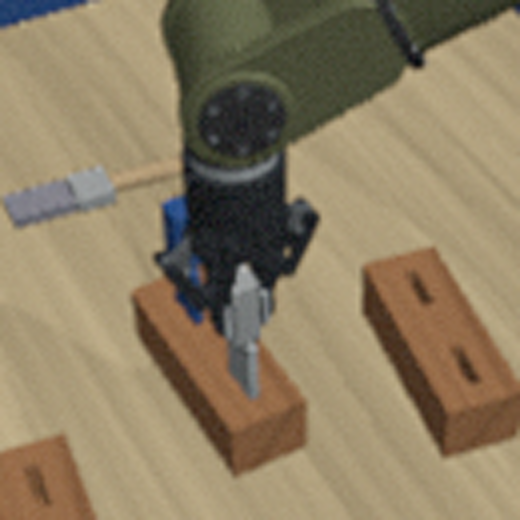

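The tube is gripped at scene ~(241,158): width 24 mm, side forces under 1 N. Lifting, then going to a pose beside the slot.

```bash
python3 - <<'E'
from h import *
np.set_printoptions(precision=4,suppress=True)
manip.command_gripper(0.0,80)
manip.move_l([.5307,-.134,.30],v=.12)
s=manip.read_state();print(s['clock'],s['ee_pos'],s['force'],s['width'])
manip.move_ptp([.572,.05,.30],rv(.031))
S=shot('scene','s4.png');T=shot('top','t4.png')
cv2.imwrite('pics/s4c.png',cv2.resize(S['image'][120:310,200:350,::-1],None,fx=4,fy=3.1 and 4,interpolation=cv2.INTER_CUBIC)[:600])
s=manip.read_state();print(s['clock'],s['ee_pos'],s['force'])
T2=dict(T);T2['image']=cv2.imread('pics/t2.png')[:,:,::-1].copy();S2=dict(S);S2['image']=cv2.imread('pics/s2.png')[:,:,::-1].copy()
def sl(): return rect(.022,.054,.13)+rect(.010,.042,.122)
for i,(y) in enumerate((.169,)):
  overlay(S2,[([.5704,y,.032],rect(.022,.054,.13),(0,255,0)),([.5704,y,.032],rect(.01,.042,.122),(0,255,255))],(262,218,302,248),'ls.png',16)
  overlay(T2,[([.5743,y,.027],rect(.022,.054,.13),(0,255,0)),([.5743,y,.027],rect(.01,.042,.122),(0,255,255))],(190,175,230,200),'lt.png',16)
E
```

```text
14.7083 [ 0.5305 -0.1339  0.2992] [ 0.3886 -0.1116 -3.478 ] 0.2832445065575193
15.5833 [0.572  0.049  0.2999] [ 0.6467  0.3189 -2.5232]
```

View pics/s4c.png

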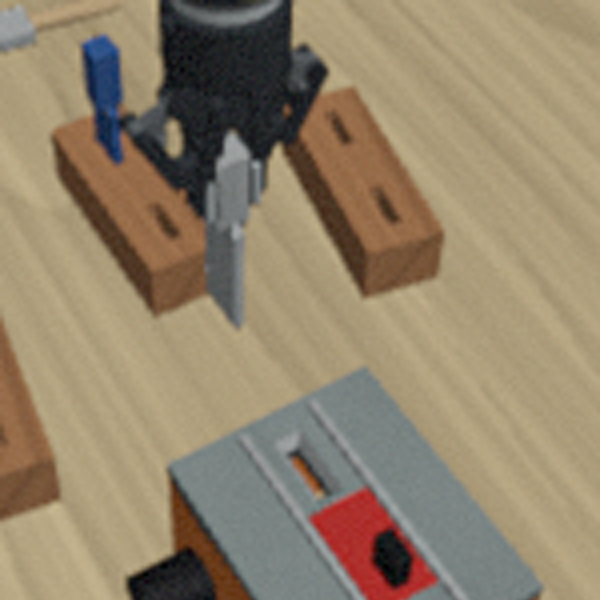

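View pics/ls.png

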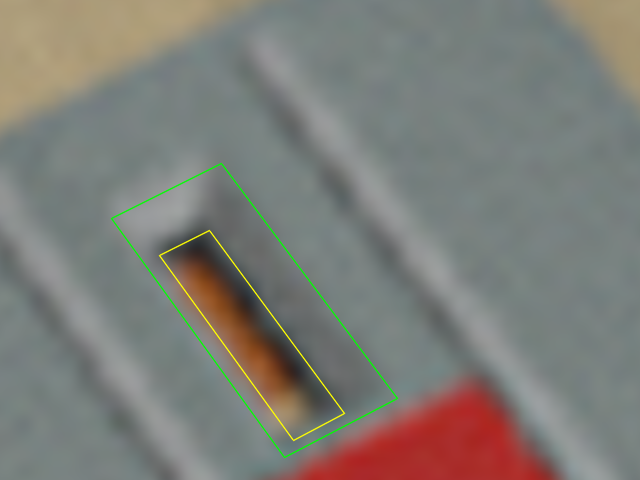

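View pics/lt.png

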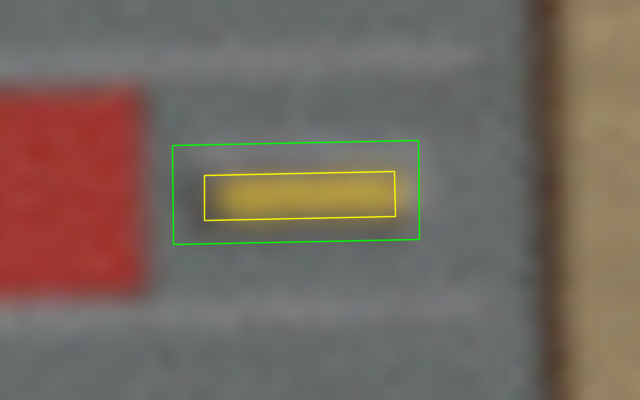

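```bash
python3 - <<'E'
from h import *
np.set_printoptions(precision=4,suppress=True)
manip.move_l([.5724,.168,.30],v=.15)
manip.move_l([.5724,.168,.272],v=.1)
manip.sleep(.3)
S=shot('scene','s5.png');T=shot('top','t5.png')
s=manip.read_state();e=s['ee_pos'];print(s['clock'],e,s['force'])
zb=e[2]-.1313
tg=rect(.008,.04,zb)+vert(.008,.04,zb,zb+.095)+rect(.025,.025,zb+.095)+vert(.025,.025,zb+.095,zb+.155)
its=[([e[0]-.002,e[1]-.0,.031],tg,(0,255,0)),([.5704,.1675,.032],rect(.022,.054,.13),(0,255,255))]
overlay(S,[],(250,190,310,260),'h_raw.png',8)
overlay(S,its,(250,190,310,260),'h_s.png',8)
cv2.imwrite('pics/h.png',np.hstack([cv2.imread('pics/h_s.png')[:,:400],cv2.imread('pics/h_raw.png')[:,:400]]))
E
```

```text
17.35 [0.5724 0.168  0.2723] [-0.1244  0.683  -2.3731]
```

View pics/h.png

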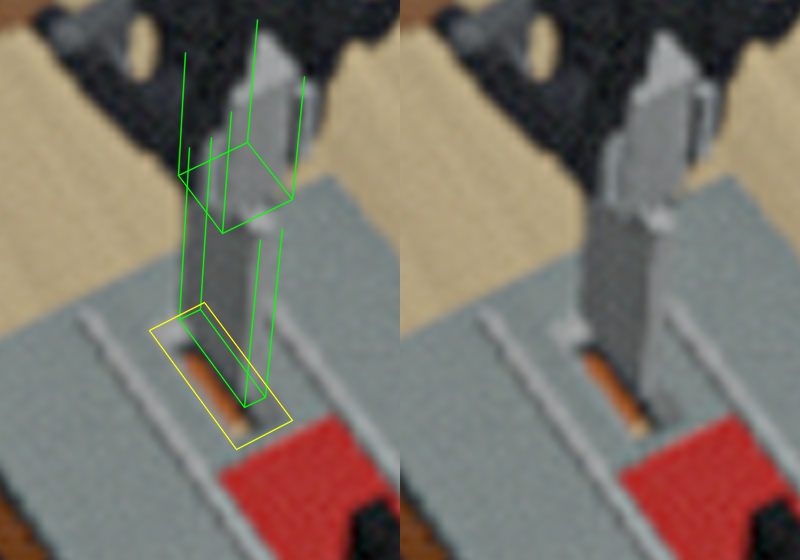

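```bash
python3 - <<'E'
from h import *
S=manip.get_image('scene'); S['image']=cv2.convertScaleAbs(cv2.imread('pics/s5.png')[:,:,::-1],alpha=1.5,beta=10)
overlay(S,[],(262,182,302,252),'r.png',8.5)
zb=.2723-.1313
out=[cv2.imread('pics/r.png')]
for p in([.5704,.168,.031],[.5704,.166,.031]):
    tg=rect(.008,.04,zb)+vert(.008,.04,zb,zb+.095)
    tu=rect(.025,.025,zb+.095)+vert(.025,.025,zb+.095,zb+.155)+rect(.025,.025,zb+.155)
    overlay(S,[(p,tg,(0,255,0)),(p,tu,(0,255,255))],(262,182,302,252),'r.png',8.5); out.append(cv2.imread('pics/r.png')[:,:])
o=np.hstack([x[:595,:266] for x in out]) if False else np.hstack([cv2.resize(x,(266,int(266*x.shape[0]/x.shape[1]))) for x in out])
cv2.imwrite('pics/r3.png',cv2.resize(o,None,fx=1,fy=1))
x=np.hstack(out[:2]);cv2.imwrite('pics/r2.png',x)
E
```

View pics/r2.png

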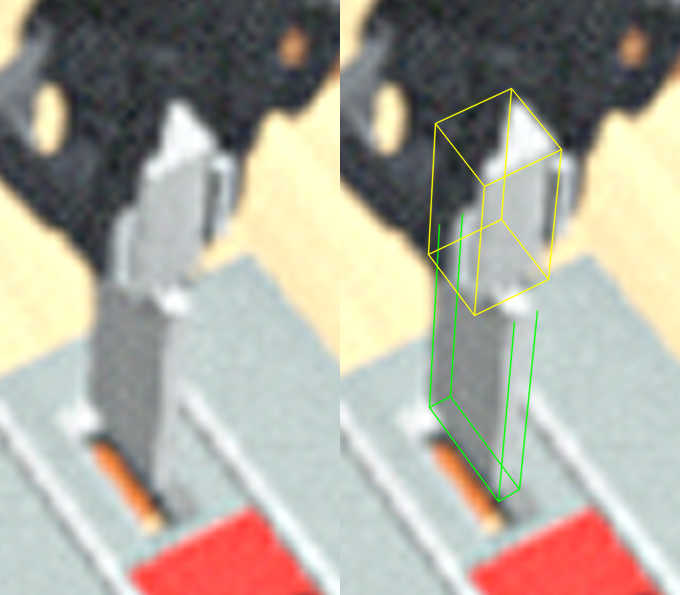

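```bash
cat > fit6.py <<'E'
from h import *
np.set_printoptions(precision=4,suppress=True)
def W(p,P): # p: grip xyz, rotvec ; P in bracket frame (z from lower end)
    return Ro.from_rotvec(p[3:]).apply(np.atleast_2d(P)-[0,0,.125])+p[:3]
a,b,h=.004,.02,.0125
segs=[((a,-b,.002),(a,-b,.085)),((a,b,.002),(a,b,.085)),((a,-b,0),(a,b,0)),((-a,b,0),(a,b,0)),((-a,b,.002),(-a,b,.09)),
 ((-h,h,.097),(-h,h,.155)),((-h,h,.095),(h,h,.095)),((-h,h,.155),(h,h,.155))]
def fit(S,e,R=4,use=None,sig=(.005,.005,.001,.03,.03,.03)):
    im=cv2.GaussianBlur(S['image'],(0,0),.7).astype(float)
    p0=np.array([e[0],e[1],e[2]-.0063,0,0,.031]); p=p0.copy(); sig=np.array(sig)
    for it in range(20):
        r=R if it<6 else 2.5; obs=[]
        for si,(A,B) in enumerate(segs):
            if use and si not in use: continue
            uA,uB=proj(S,W(p,A))[0],proj(S,W(p,B))[0]; t=(uB-uA)/np.linalg.norm(uB-uA); n=np.array([-t[1],t[0]])
            for s in np.linspace(.05,.95,12):
                P=np.array(A)*(1-s)+np.array(B)*s; u=proj(S,W(p,P))[0]; k=np.arange(-r,r+.01,.25); q=u+k[:,None]*n
                g=sum(np.abs(np.gradient(map_coordinates(im[:,:,c],[q[:,1],q[:,0]],order=1))) for c in range(3))*np.exp(-.5*(k/r)**2)
                j=g.argmax(); m=slice(max(0,j-3),j+4); obs.append((P,u+n*(k[m]*g[m]).sum()/g[m].sum(),n,si))
        f=lambda x:np.array([np.dot(proj(S,W(x,P))[0]-m,n) for P,m,n,_ in obs])
        F=lambda x:np.r_[f(x)/np.sqrt(12)/.3,(x-p0)/sig]
        p=least_squares(F,p,loss='soft_l1',x_scale=sig).x
    r=f(p); return p,[round(float(np.mean([v for v,o in zip(r,obs) if o[3]==i])),2) for i in range(len(segs)) if any(o[3]==i for o in obs)]
def draw(S,p,box,fn,f):
    im=cv2.resize(np.ascontiguousarray(cv2.convertScaleAbs(S['image'],alpha=1.4)[:,:,::-1]),None,fx=f,fy=f,interpolation=cv2.INTER_CUBIC)
    raw=im.copy()
    for A,B in segs:
        u=(proj(S,W(p,np.array([A,B])))+.5)*f-.5; cv2.line(im,*[tuple(int(round(v)) for v in q) for q in u],(0,255,0),1,cv2.LINE_AA)
    c0,r0,c1,r1=[int(v*f) for v in box]; cv2.imwrite('pics/'+fn,np.hstack([im[r0:r1,c0:c1],raw[r0:r1,c0:c1]]))
E
python3 - <<'E'
from fit6 import *
S=manip.get_image('scene'); S['image']=cv2.imread('pics/s5.png')[:,:,::-1].copy()
e=[.5724-.002,.168,.2723]
for R in(2.5,4): 
    p,r=fit(S,e,R); print(p,r,'bottom',W(p,[0,0,0]))
draw(S,p,(262,182,302,252),'f5.png',8.5)
E
```

```text
[ 0.5702  0.1643  0.2661  0.0704 -0.0502 -0.0666] [-0.24, -0.38, 0.22, 0.28, 1.53, -0.37, -0.12, -0.18] bottom [[0.5767 0.1729 0.1416]]
[ 0.5725  0.1639  0.2661  0.17   -0.0528 -0.0386] [0.16, 0.1, 0.88, 0.84, 1.82, -0.59, -0.53, 0.03] bottom [[0.5795 0.1849 0.1431]]
```

```bash
sleep 1
```

```text
(no output)
```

View pics/f5.png

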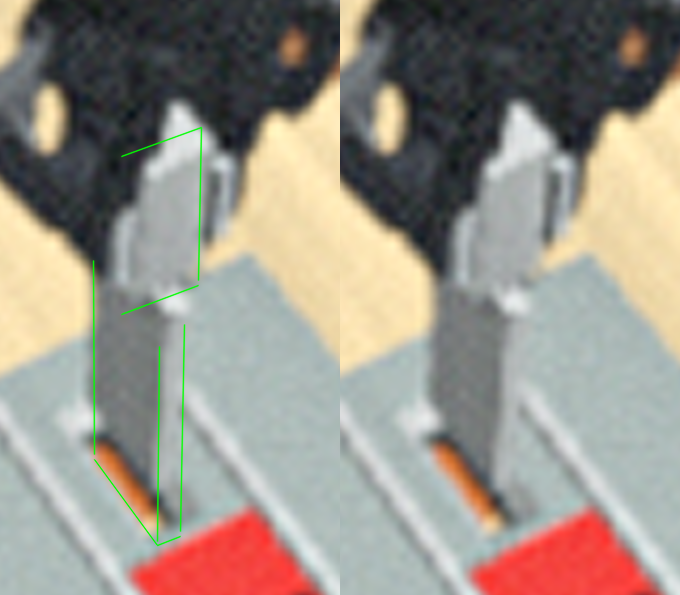

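```bash
python3 - <<'E'
from fit6 import *
S=manip.get_image('scene'); S['image']=cv2.imread('pics/s4.png')[:,:,::-1].copy()
e=[.572-.002,.049,.2999]
for sig in((.005,.005,.001,.03,.03,.03),(.005,.005,.001,.06,.06,.06),(.005,.005,.001,.001,.001,.03)):
  for R in(2,3):
    p,r=fit(S,e,R,sig=sig); print(p,r,'bottom',W(p,[0,0,0]))
    if R==2 and sig[3]==.06: draw(S,p,(242,148,282,205),'f4.png',10)
E
```

```text
[ 0.5697  0.0463  0.2936 -0.0067 -0.0043 -0.0413] [-0.15, -0.46, 0.24, -0.06, 1.0, -0.14, 0.35, -0.51] bottom [[0.5702 0.0455 0.1686]]
[ 0.57    0.0463  0.2936 -0.0089 -0.0024 -0.0466] [-0.15, -0.58, 0.24, -0.07, 1.07, -0.14, 0.39, -0.48] bottom [[0.5702 0.0452 0.1686]]
[ 0.5699  0.0463  0.2936 -0.0159 -0.0015 -0.0725] [-0.0, -0.73, 0.25, -0.01, 0.91, -0.15, 0.44, -0.52] bottom [[0.57   0.0443 0.1687]]
[ 0.5697  0.0461  0.2936 -0.0191 -0.0024 -0.0767] [-0.02, -0.8, 0.24, -0.05, 0.93, -0.15, 0.43, -0.5] bottom [[0.5699 0.0437 0.1687]]
[ 0.5702  0.0463  0.2936 -0.     -0.     -0.0416] [-0.07, -0.5, 0.31, -0.11, 1.18, -0.29, 0.35, -0.36] bottom [[0.5702 0.0463 0.1686]]
[ 0.5702  0.0462  0.2936 -0.0001 -0.     -0.0418] [-0.07, -0.51, 0.3, -0.14, 1.17, -0.3, 0.35, -0.33] bottom [[0.5702 0.0462 0.1686]]
```

```bash
sleep 1
```

```text
(no output)
```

View pics/f4.png

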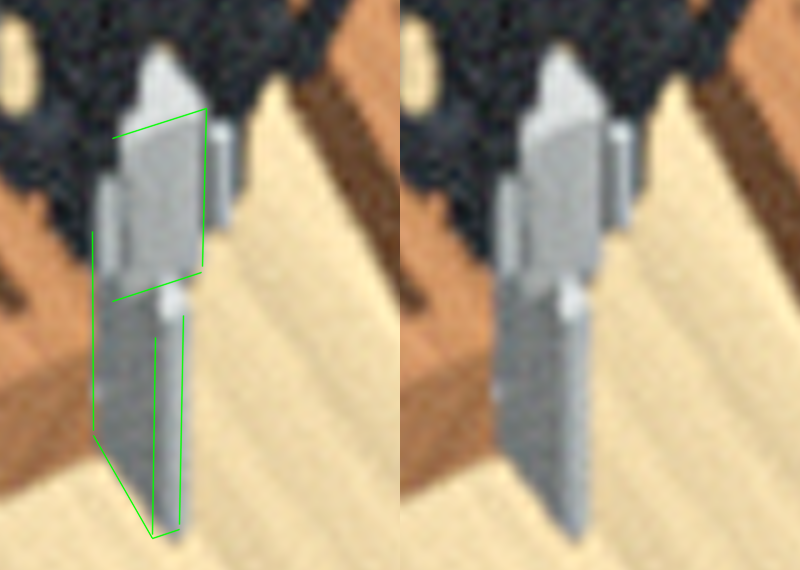

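```bash
python3 - <<'E'
from fit6 import *
S=manip.get_image('scene'); S['image']=cv2.imread('pics/s4.png')[:,:,::-1].copy()
e=[.572-.002,.049,.2999]
for use in(None,[0,2,4,5,7],[0,4,3,5]):
    p,r=fit(S,e,2,use=use,sig=(.005,.005,.001,.0005,.0005,.002)); print(use,p,r,'bottom',W(p,[0,0,0]))
    if use and len(use)==5: draw(S,p,(242,148,282,205),'f4b.png',10)
E
```

```text
None [0.5705 0.0464 0.2936 0.     0.     0.0307] [-0.43, -0.03, 0.39, 0.17, 1.34, -0.04, 0.23, -0.39] bottom [[0.5705 0.0464 0.1686]]
[0, 2, 4, 5, 7] [ 0.5697  0.0418  0.2936 -0.     -0.      0.0306] [-0.81, 0.06, 1.13, -0.08, 0.15] bottom [[0.5697 0.0418 0.1686]]
[0, 4, 3, 5] [ 0.5717  0.0457  0.2936 -0.     -0.      0.0306] [-0.84, -0.04, 1.05, -0.05] bottom [[0.5717 0.0457 0.1686]]
```

```bash
sleep 1
```

```text
(no output)
```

View pics/f4b.png

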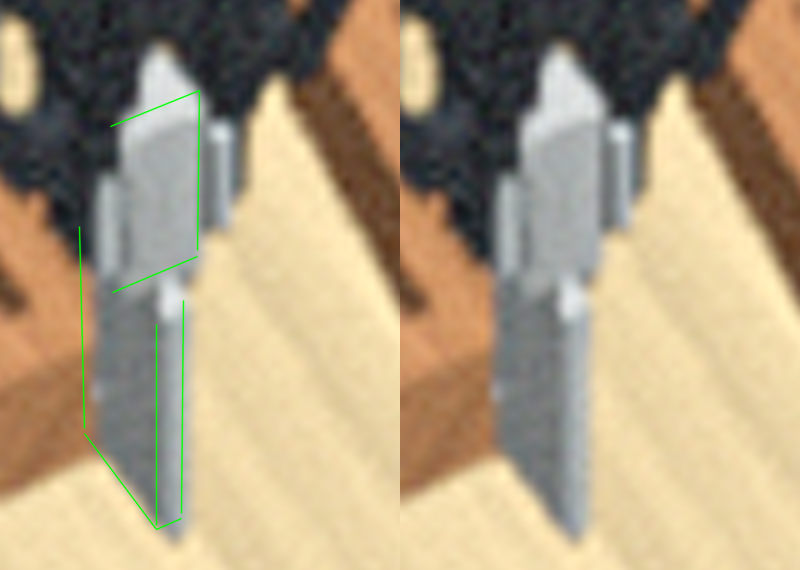

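```bash
cat > sil.py <<'E'
from fit6 import *
from scipy.optimize import minimize
def sil(S,e,box,nfree=3,bl=.8):
    c0,r0,c1,r1=box; i=S['image'][r0:r1,c0:c1].astype(float); ch=(i[:,:,0]-i[:,:,2])
    bgm=np.percentile(ch,80); obs=ch/bgm
    tv=np.array([(sx*a,sy*b,z) for sx in(1,-1) for sy in(1,-1) for z in(0,.095)]); uv=np.array([(sx*h,sy*h,z) for sx in(1,-1) for sy in(1,-1) for z in(.095,.155)])
    K=8
    def rend(p):
        m=np.zeros(((r1-r0)*K,(c1-c0)*K),np.uint8)
        for V in(tv,uv):
            q=(proj(S,W(p,V))-[c0,r0]+.5)*K-.5
            cv2.fillConvexPoly(m,np.round(cv2.convexHull(q.astype(np.float32))*16).astype(np.int32),255,shift=4)
        return cv2.GaussianBlur(cv2.resize(m,(c1-c0,r1-r0),interpolation=cv2.INTER_AREA).astype(float)/255,(0,0),bl)
    base=np.array([e[0],e[1],e[2]-.0063,0,0,.031]); idx=[0,1,5,3,4][:nfree]; sc=np.array([.001,.001,.02,.01,.01])[:nfree]
    def P(x):
        p=base.copy(); p[idx]+=x*sc; return p
    def cost(x):
        m=rend(P(x)); A=np.c_[1-m.ravel(),m.ravel()]; co,*_=np.linalg.lstsq(A,obs.ravel(),rcond=None); return ((A@co-obs.ravel())**2).sum()+.0005*(x**2).sum()
    r=min((minimize(cost,x0,method='Nelder-Mead',options=dict(maxiter=600,xatol=.01,fatol=1e-5)) for x0 in(np.zeros(nfree),np.r_[2,-2,np.zeros(nfree-2)],np.r_[-2,2,np.zeros(nfree-2)])),key=lambda r:r.fun)
    return P(r.x),r.fun
E
python3 - <<'E'
from sil import *
S=manip.get_image('scene'); S['image']=cv2.imread('pics/s4.png')[:,:,::-1].copy()
e=[.572-.002,.049,.2999]
for box in((247,177,266,206),(248,182,266,206)):
  for n in(2,3,5):
    p,c=sil(S,e,box,n); print(n,p,c,W(p,[0,0,0]))
draw(S,p,(242,148,282,205),'f4c.png',10)
E
```

```text
2 [0.5691 0.0467 0.2936 0.     0.     0.031 ] 13.710969760279603 [[0.5691 0.0467 0.1686]]
3 [0.5689 0.0465 0.2936 0.     0.     0.031 ] 13.658689329790294 [[0.5689 0.0465 0.1686]]
5 [0.569  0.047  0.2936 0.     0.     0.0311] 13.754385873916123 [[0.569  0.047  0.1686]]
2 [0.5686 0.0457 0.2936 0.     0.     0.031 ] 6.597693377996533 [[0.5686 0.0457 0.1686]]
3 [0.5689 0.046  0.2936 0.     0.     0.0309] 6.575103030604284 [[0.5689 0.046  0.1686]]
5 [0.5691 0.0466 0.2936 0.     0.     0.0311] 6.744814204927827 [[0.5691 0.0466 0.1686]]
```

```bash
sleep 1
```

```text
(no output)
```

View pics/f4c.png

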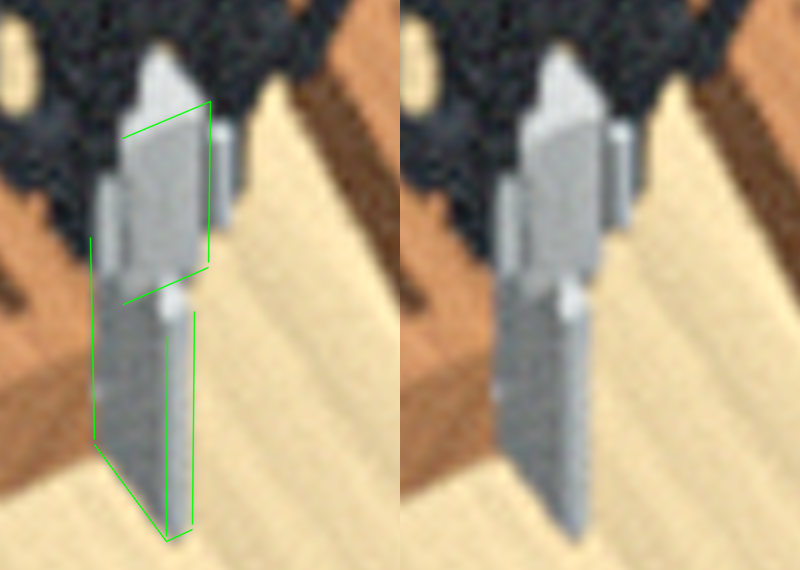

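```bash
sed -i "s/method='Nelder-Mead',options=dict(/method='Powell',options=dict(/; s/xatol=.01,fatol=1e-5/xtol=.01,ftol=1e-6/" sil.py
python3 - <<'E'
from sil import *
S=manip.get_image('scene'); S['image']=cv2.imread('pics/s4.png')[:,:,::-1].copy()
e=[.572-.002,.049,.2999]
for box in((247,177,266,206),(248,182,266,206)):
  for n in(2,3,5):
   for bl in(.5,.8):
    p,c=sil(S,e,box,n,bl); print(n,bl,p,round(c,3),W(p,[0,0,0]))
    if n==3: draw(S,p,(242,148,282,205),'f4d.png',10)
E
```

```text
2 0.5 [0.5688 0.0461 0.2936 0.     0.     0.031 ] 11.961 [[0.5688 0.0461 0.1686]]
2 0.8 [0.569  0.0465 0.2936 0.     0.     0.031 ] 13.646 [[0.569  0.0465 0.1686]]
3 0.5 [ 0.5687  0.0461  0.2936  0.      0.     -0.0096] 10.305 [[0.5687 0.0461 0.1686]]
3 0.8 [ 0.5687  0.0465  0.2936  0.      0.     -0.0274] 11.635 [[0.5687 0.0465 0.1686]]
5 0.5 [ 0.5697  0.0475  0.2936 -0.0075  0.0095 -0.0081] 10.305 [[0.5685 0.0466 0.1686]]
5 0.8 [ 0.5701  0.0479  0.2936 -0.012   0.013  -0.018 ] 11.657 [[0.5684 0.0464 0.1686]]
2 0.5 [0.5688 0.0461 0.2936 0.     0.     0.031 ] 5.271 [[0.5688 0.0461 0.1686]]
2 0.8 [0.5688 0.0461 0.2936 0.     0.     0.031 ] 6.576 [[0.5688 0.0461 0.1686]]
3 0.5 [0.5688 0.046  0.2936 0.     0.     0.0001] 4.373 [[0.5688 0.046  0.1686]]
3 0.8 [ 0.5687  0.0463  0.2936  0.      0.     -0.0265] 5.326 [[0.5687 0.0463 0.1686]]
5 0.5 [ 0.5703  0.0468  0.2936 -0.0016  0.0128 -0.0017] 4.165 [[0.5687 0.0466 0.1686]]
5 0.8 [ 0.5706  0.0463  0.2936  0.0024  0.0166 -0.0085] 5.164 [[0.5686 0.0466 0.1686]]
```

```bash
sleep 1
```

```text
(no output)
```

View pics/f4d.png

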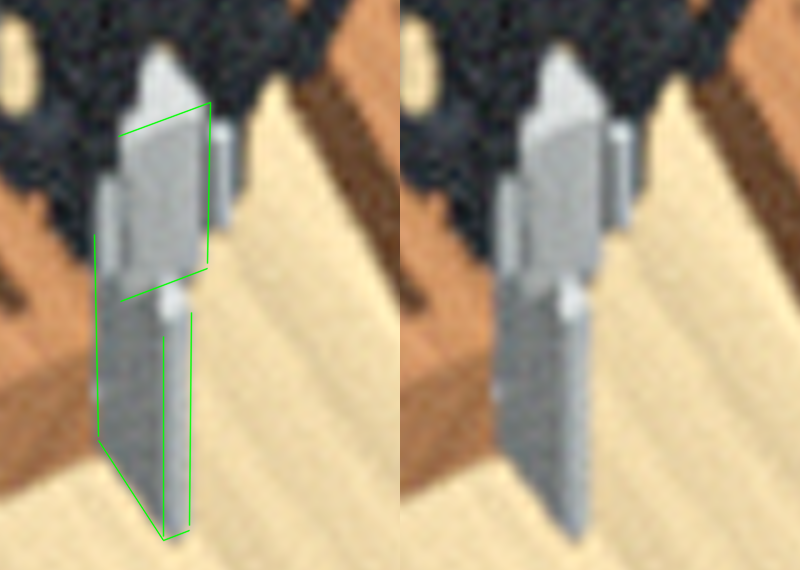

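```bash
cat > desc.py <<'E'
from h import *
np.set_printoptions(precision=4,suppress=True)
def desc(x,y,z0,z1,step=.003,fmax=12,v=.05,gain=0):
    z=z0
    f0=manip.read_state()['force']
    while z>z1+1e-6:
        z=max(z-step,z1); manip.move_l([x,y,z],v=v); s=manip.read_state(); f=s['force']-f0
        print(round(z,4),'bot',round(s['ee_pos'][2]-.1313-.13,4),s['ee_pos'][:2],f,s['torque'],round(s['clock'],2))
        if abs(f[2])>fmax or np.hypot(*f[:2])>fmax: print('STOP');break
        x+=gain*f[0];y+=gain*f[1]
    return x,y,z
E
python3 - <<'E'
from desc import *
manip.move_l([.5735,.1698,.272],v=.05); manip.sleep(.2)
print(manip.read_state()['force'])
desc(.5735,.1698,.272,.237)
shot('scene','s6.png')
E
```

```text
[ 0.4238  0.1976 -2.4093]
0.269 bot 0.0074 [0.5734 0.1698] [-0.5942  0.3101 -0.6629] [-0.0064 -0.0126 -0.0121] 18.35
0.266 bot 0.0044 [0.5734 0.1698] [-0.3444 -0.4722 -0.6445] [-0.0034  0.0019 -0.0225] 18.6
0.263 bot 0.0015 [0.5734 0.1698] [-0.6042 -0.3138 -0.3485] [-0.0141 -0.0009  0.0601] 18.85
0.26 bot -0.0015 [0.5734 0.1698] [-0.5759  0.2807 -0.9301] [ 0.0398 -0.0043 -0.0229] 19.1
0.257 bot -0.0045 [0.5734 0.1698] [-0.2021  0.0215  0.7901] [ 0.0503 -0.0227 -0.0139] 19.35
0.254 bot -0.0075 [0.5734 0.1698] [-0.5043 -0.9064 -0.6568] [0.0229 0.0589 0.0125] 19.6
0.251 bot -0.0106 [0.5734 0.1698] [-1.2505 -0.6413  0.0875] [-0.0749 -0.0079  0.0073] 19.85
0.248 bot -0.0135 [0.5734 0.1698] [-1.318  -1.1121 -0.1475] [-0.1009  0.046  -0.0206] 20.1
0.245 bot -0.0165 [0.5734 0.1698] [-1.1078  0.1296 -0.3038] [-0.1136 -0.0208 -0.0396] 20.35
0.242 bot -0.0196 [0.5734 0.1698] [-1.3978 -1.0665 -0.3116] [-0.1355 -0.0014  0.0263] 20.6
0.239 bot -0.0226 [0.5734 0.1698] [-1.2275 -1.1485 -0.3996] [-0.1479  0.0059  0.0273] 20.85
0.237 bot -0.0245 [0.5734 0.1698] [-0.3498 -1.518  -0.1626] [-0.1726  0.0013 -0.0312] 21.1
```

It went straight into the slot, with side forces around 1.5 N. Continuing down onto the rest.

```bash
python3 - <<'E'
from desc import *
desc(.5735,.1698,.237,.201,step=.006,v=.06)
desc(.5735,.1698,.201,.1885,step=.0025,v=.03,fmax=22)
manip.sleep(.3);s=manip.read_state();print(s['force'],s['width'],s['ee_pos'])
S=shot('scene','s7.png');T=shot('top','t7.png')
cv2.imwrite('pics/s7c.png',cv2.resize(S['image'][170:310,220:350,::-1],None,fx=4,fy=4,interpolation=cv2.INTER_CUBIC))
E
```

```text
0.231 bot -0.0309 [0.5733 0.1698] [ 0.8694 -0.5333 -0.8675] [-0.2204  0.0251 -0.0403] 21.4
0.225 bot -0.0368 [0.5734 0.1698] [ 1.2261 -0.0653 -1.6195] [-0.1767  0.1078 -0.0179] 21.65
0.219 bot -0.0428 [0.5734 0.1698] [ 0.5704 -0.605  -0.0207] [-0.2317  0.0046  0.0225] 21.9
0.213 bot -0.0488 [0.5734 0.1698] [-0.4358 -0.7262 -1.6043] [-0.2162  0.0147 -0.0359] 22.15
0.207 bot -0.0548 [0.5734 0.1698] [ 0.5381 -0.0876 -1.0625] [-0.1639  0.0743 -0.0034] 22.4
0.201 bot -0.0608 [0.5734 0.1698] [-0.8869  0.3307 -1.4931] [-0.2126  0.0108  0.0283] 22.65
0.1985 bot -0.0627 [0.5736 0.1698] [ 1.556  -1.2296  1.0855] [-0.2058 -0.1841 -0.0043] 22.9
0.196 bot -0.0649 [0.5736 0.1698] [ 0.6328 -1.0065  7.1933] [-0.3632  0.1304 -0.0204] 23.15
0.1935 bot -0.0675 [0.5736 0.1698] [ 1.0313 -1.0283  7.2146] [-0.3489  0.1402 -0.0037] 23.4
0.191 bot -0.07 [0.5736 0.1698] [-0.4039 -1.7758 10.3219] [-0.3217  0.2188 -0.0096] 23.65
0.1885 bot -0.0723 [0.5737 0.1698] [-0.4226 -1.4306  9.8307] [-0.4417  0.242   0.0002] 23.9
[-0.5504 -1.4789  7.0163] 0.284053105369657 [0.5737 0.1698 0.189 ]
```

```bash
sleep 1
```

```text
(no output)
```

View pics/s7c.png

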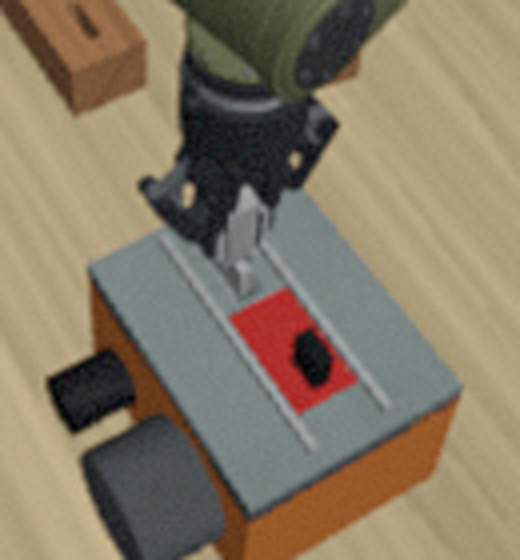

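```bash
python3 - <<'E'
from desc import *
manip.move_l([.5735,.1698,.187],v=.02)
manip.sleep(1.0)
for _ in range(3):
    s=manip.read_state();print(s['clock'],s['force'],s['torque'],s['width'],s['ee_pos'],s['ee_pos'][2]-.2613); manip.sleep(.2)
S=shot('scene','s8.png')
print('plate',edgefit([S],[.569,.243,.03],[rect(.046,.08,.135)],R=3))
a=S['image'].astype(float);b=cv2.imread('pics/scene0.png')[:,:,::-1].astype(float)
for n,bx in(('blue',(216,122,234,165)),('grinder',(340,300,460,380)),('brush',(175,115,235,140))):
    d=np.abs(a-b)[bx[1]:bx[3],bx[0]:bx[2]].mean(); print(n,d)
E
```

```text
25.55 [-1.2514 -0.9356  6.6609] [-0.4218  0.3534  0.0221] 0.284799996996485 [0.5737 0.1698 0.1876] -0.0736922248492635
25.75 [-1.5018 -1.2062  5.8095] [-0.3857  0.2944  0.0168] 0.28438314358593675 [0.5737 0.1698 0.1876] -0.07368380737882527
25.95 [-1.081  -1.7957  6.8644] [-0.3665  0.3187 -0.0616] 0.2825745492063103 [0.5737 0.1698 0.1876] -0.07369134471636257
plate (array([0.5683, 0.2416, 0.0313]), np.float64(0.022638779317895163), 100)
blue 5.157192075796727
grinder 5.606388888888889
brush 5.571111111111111
```

```bash
python3 - <<'E'
from desc import *
z=.187
for k in range(6):
    z-=.0006; manip.move_l([.5735,.1698,z],v=.02); manip.sleep(.2)
    F=[]
    for _ in range(5): s=manip.read_state(); F.append(s['force']); manip.sleep(.03)
    f=np.mean(F,0); print(round(z,4),f,s['ee_pos'][2]-.2613,s['width'],round(s['clock'],2))
    if f[2]>14: break
E
```

```text
0.1864 [-1.203  -2.1274  8.2893] -0.07415675446268943 0.28426269646893054 26.78
0.1858 [-1.7608 -2.4066  8.65  ] -0.0746828349881907 0.2821296108691054 27.4
0.1852 [-2.7819 -2.5078 11.4147] -0.0749237802297843 0.2804842388670218 28.02
0.1846 [-4.0905 -2.6135 16.1976] -0.07495345144986529 0.28690802508792296 28.63
```

```bash
python3 - <<'E'
from desc import *
manip.move_l([.5735,.1698,.1855],v=.02); manip.sleep(.6)
F=[]
for _ in range(5): s=manip.read_state(); F.append(s['force']); manip.sleep(.03)
print(np.mean(F,0),s['ee_pos'],s['ee_pos'][2]-.2613,s['width'],s['clock'])
S=shot('scene','s9.png');cv2.imwrite('pics/s9c.png',cv2.resize(S['image'][110:310,190:350,::-1],None,fx=3,fy=3,interpolation=cv2.INTER_CUBIC))
manip.sign_off()
E
```

```text
[-2.3253 -2.4671 10.1167] [0.5738 0.1698 0.1865] -0.0748207441527789 0.2813061215443419 29.65
the job is handed in; nothing more can be done
```

```bash
sleep 1
```

```text
(no output)
```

View pics/s9c.png

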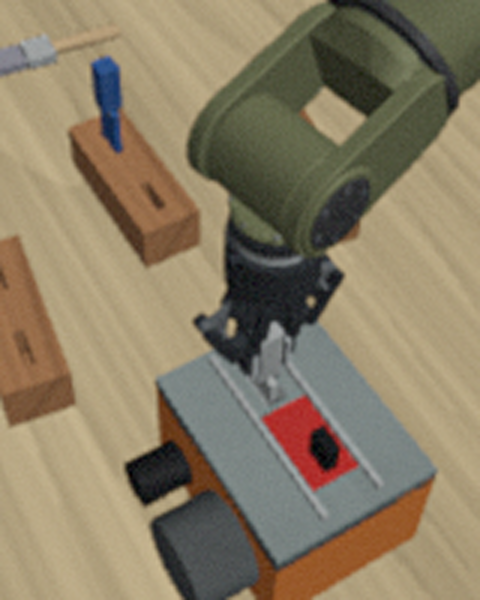

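The job is handed in at about 29.7 s of the 58 s allowed. The bracket is still gripped by its tube and held pressed down in the slot.

- **Shutter:** I slid it until it met its stop. It moved about 55 mm from a start about 10 mm open. The red plate was in the same place when I measured it again near the end.
- **Bracket:** I took the steel one from the left pocket of the right-most rack. The gripper closed to about 24 mm on the 25 mm tube. The tongue went into the slot with about 1.5 N of side force.
- **Rest:** By the arm's position, the tongue's lower end is about 75 mm below the top face. The force jumped at that depth, where the rest's stop should be, so the rest is at or nearly at its stop and the bracket has not slipped in the grip. I then backed off slightly to about 12 N of downward push.
- **Bystanders:** The image areas around the blue bracket, grinder and brush matched the first picture to within noise. The final view shows the blue bracket upright in its pocket.

**Checks that disagreed:**
- The two cameras differed by 3–5 mm in x. I settled this with the robot's contact at the knob and tube, and with the bracket seen relative to the slot.
- My early edge fits of the bracket held over the slot locked onto the wrong edges. I replaced them with a silhouette fit.
- I have no direct reading of the rest or shutter joints; both come from arm position, force and pictures.

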